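Gang three end bars in the jig and wedge the row tight

TASK

Gang the three end bars in the plywood jig for marking out. Knock each one along until its end is up against the end stop, then set the loose hardwood wedge, thin end first, in the gap between the nearest bar and the slanted batten and drive it in, pressing on its butt again and again until it goes no further and stays locked, so that it squeezes the whole row tight against the fence when you let go. Leave the other things on the bench where they lie.

Things in the scene. Friction and masses are not known exactly. Their poses are not given: they have to be found in the camera images.
- jig: plywood gang jig fixed to the bench: base 12 mm thick, x = -183 to 22, y = -255 to 25 mm; fence along its far side (x = 0 to 22) and end stop across its left end (y = 0 to 22), both topping out at z = 25 mm. Origin: their inner corner, at bench level; y along the fence to the end stop, x square to it, away from the robot; yaw within 0.1. The row is at negative x and y
- batten: wooden batten, 34 x 76 x 10 mm, screwed on the base on the robot's side of the row; its place across the jig differs by 4.5 mm. Its bearing face looks at the row and is askew by the wedge's taper: 0.163 mm nearer to the row per mm towards the end stop. Origin: middle of that face at its foot (jig y = -85, z = 12; top z = 22 mm); axes as the jig's. Gap there, row closed: 12 to 17 mm
- bar_a: pine end bar lying flat in the jig, the one next to the fence (far). 232 mm long (y), 35 wide (x), 9.5 thick; one half looks a little narrower but feels 35 wide. 30 g, loose. Origin: centre of its underside; x and y axes point against the jig's. Starts 10 to 30 mm short of the end stop, about 1 mm apart from its neighbours; home, its origin is at jig x = -17.5, y = -116 mm
- bar_b: pine end bar lying flat in the jig, the middle one. 232 mm long (y), 35 wide (x), 9.5 thick; one half looks a little narrower but feels 35 wide. 30 g, loose. Origin: centre of its underside; x and y axes point against the jig's. Starts 10 to 30 mm short of the end stop, about 1 mm apart from its neighbours; home, its origin is at jig x = -52.5, y = -116 mm
- bar_c: pine end bar lying flat in the jig, the one nearest to the robot, on which the wedge bears. 232 mm long (y), 35 wide (x), 9.5 thick; one half looks a little narrower but feels 35 wide. 30 g, loose. Origin: centre of its underside; x and y axes point against the jig's. Starts 10 to 30 mm short of the end stop, about 1 mm apart from its neighbours; home, its origin is at jig x = -87.5, y = -116 mm
- wedge: hardwood wedge, 110 mm long, on its side right of the jig, 28 mm high, 40 g. From above: one side flat (away from the robot), the other sloped, 6 mm thick at the thin end (towards +y within 0.5 rad), 15 at the middle, 24 at the butt. Origin: mid flat side, half height; y along it to the butt, z to the sloped side, x down. In the jig: flat side along bar_c, sloped side along the batten
- wedge_butt (a point): middle of the wedge's butt end, where it is pushed. In the jig the wedge stands 18 mm above bar_c and batten (grip its upper half), and its butt stays clear of the batten. It may jam crooked and come loose when the push stops: ease off and press again, a few times, with about 15 N held; then it straightens and stays tight by friction
- spare_bar: a fourth end bar of the same kind (232 x 35 x 10 mm) lying by itself on the bench left, between the jig and the robot; not needed. Origin: centre of its underside
- sanding_block: cork sanding block, 64 x 112 x 28 mm, at the right rear of the bench; not needed. Origin: centre of its underside
- tape_measure: yellow tape measure, 32 x 71 x 63 mm, at the right of the bench; not needed. Origin: centre of its underside

How it is judged:
By the outcome, as a careful person would: the job done as asked, in the order asked, and still so for the second after the job is handed in, with the robot touching nothing.
It also fails if it takes over 72 s, if anything falls off the work surface, if the arm or the gripper's body presses on something with over 40 N, if the wrist force passes 120 N, or if a joint passes its speed limit or range.

ROBOT

A 6-joint arm with a two-finger parallel gripper is mounted at the origin on the work surface; the furniture and walls round the work are solid. World frame = base frame: x ahead of the robot, y to its left, z up, the work surface at z = 0. Lengths are in mm, angles in rad, forces in N, time in s.
With the tool pointing down it reaches from about 325 to 850 mm from the base axis. Payload 15.5 kg.
Tool frame: the origin (TCP) lies midway between the tips of the shut fingers; the grasp point (between the pads) lies robot.pinch_z behind it (robot.pinch_z is the distance from the TCP to the grasp point, in mm); z points along the fingers, y is the line along which they close (so a half turn about z gives the same grasp; the last joint's range is limited). The gripper opens to 91 mm and grips with 3 to 60 N. Pads are 32 mm wide; open, the fingers measure 118 mm over their backs; the gripper's body (76 mm by 178 mm) begins 60 mm behind the grasp point.
Start: joints at [1.042, 0.494, 1.345, -0, 1.302, -0.096], TCP at [262.697, 567.112, 177.015] pointing down, gripper open.
Joint ranges: [-2.91, 2.91], [-0.82, 2.16], [0.22, 2.67], [-1.22, 4.37], [0.12, 2.79], [-3.08, 3.08]. Speed limits (rad/s): [1.89, 1.89, 2.57, 3.01, 3.01, 3.01].

INTERFACE

Orientations are given as a unit quaternion [x, y, z, w].
In Python, from workcell import status, imaging, workorder, robot gives the robot as it stands.
- The arm moves only by the shell command python3 -m crank 'ROWS' [OPENING] [FORCE]. ROWS is JSON, a list of rows, each an object with "travel": the shift along the world's x, y, z in units of 30 mm (1.0 is 30 mm), a list of three; "turn": the turn, a rotation vector about the world's x, y, z in rad, a list of three. In form: [{"travel": [dx, dy, dz], "turn": [ax, ay, az]}, ...]. A call has 1 to 12 rows; each row is the pose to reach, as a shift and turn from the pose commanded when the call began; what a row does not reach only later rows make up. A row lasts 1/12 s, in which the tool goes at most 41.7 mm and 7.16 degrees, less where a joint would pass 70% of its speed; a pose out of reach is approached as far as the arm can. A call with a gripper value outside its range is refused whole. OPENING is the opening, from -1 (shut) to 1 (fully open), set as the call begins (- or left out, the last holds). The fingers move at their own pace and stop on an object; FORCE is the grip in N (left out, the last holds). Time passes only in rows, so rows that repeat a pose let the fingers close. It gives the time, the measured TCP pose, the force, the opening and the grip force at its end, in the units of the state.
- status.observe(): the state, without advancing time (a new reading comes with each control period).
- imaging.grab_frame(name): name is "scene" or "top"; returns a dict with "pixels" (480x640x3 uint8, blue, green, red), "mtx" (3x3 intrinsics, pixels), "distortion" ([k1, k2, p1, p2, k3] as OpenCV has them; the pictures are not rectified), "R" (3x3) and "t" (3): a world point X has camera coordinates R X + t. Camera axes: x right, y down, z forward; pixel columns grow to the right and rows downward; lengths in mm; the calibration is good to about 2 mm. A picture is of the moment at which its call begins. There is no depth.
- workorder.sign_off(): hands the job in; it is judged then, once.
The state is a dict: "time_s": time; "qpos": joint angles; "joint_vel": joint speeds; "joint_efforts": joint torques, N m; "tool_pos": TCP position; "eef_rot": TCP orientation; "ft_force": force on the tool from outside, world axes, zero at the start; "torque": the same for the moment, N m; "finger_gap": finger opening in mm; "finger_force": force on a finger pad.
Only numpy, scipy, OpenCV 4.12 (cv2) and the standard library are available. Lean on these libraries where they do the work, as an engineer would, in place of code of your own. Each camera call takes 0.05 s, during which the arm holds its last target. There are 200 camera calls.

## Working session

There is one attempt and no reset: what is moved stays moved. The work goes in short steps, Python scripts to look and compute and a shell command to move; the robot and the scene stay as the last step left them, time stands still between calls to the robot, and variables do not carry over. Pictures are saved under pics/ and viewed, at most 10 in all, crops included, and the job is handed in when it is done.

```bash
mkdir -p pics; ls; cat > h.py <<'E'
import numpy as np, cv2
from workcell import status, imaging, workorder, robot
def grab(n,save=None):
    f=imaging.grab_frame(n)
    if save: cv2.imwrite('pics/'+save,f['pixels'])
    return f
def ray(f,px):
    K=np.array(f['mtx'],float);d=np.array(f['distortion'],float)
    u=cv2.undistortPoints(np.array(px,float).reshape(-1,1,2),K,d).reshape(-1,2)
    R=np.array(f['R']);t=np.array(f['t']).ravel()
    D=np.c_[u,np.ones(len(u))]@R
    return -R.T@t,D
def onz(f,px,z):
    c,D=ray(f,px); return c+D*((z-c[2])/D[:,2])[:,None]
def proj(f,X):
    R=np.array(f['R']);t=np.array(f['t'],float)
    return cv2.projectPoints(np.array(X,float).reshape(-1,3),cv2.Rodrigues(R)[0],t,np.array(f['mtx'],float),np.array(f['distortion'],float))[0].reshape(-1,2)
E
python3 - <<'E'
from h import *
import pickle
F={n:grab(n,n+'0.png') for n in('scene','top')}
pickle.dump(F,open('f0.pkl','wb'))
for n in F: c,_=ray(F[n],[[320,240]]);print(n,c,onz(F[n],[[320,240]],0))
print(robot.pinch_z,status.observe())
E
```

```text
pics
scene [ 839.8553184   487.38890287 1075.79188787] [[ 466.69580953 -136.53074425    0.        ]]
top [ 386.30338264  -80.8090934  1055.80837835] [[489.8281935  -85.91409228   0.        ]]
18.8 {'time_s': 0.1, 'qpos': array([ 1.04149327e+00,  4.94127521e-01,  1.34609071e+00, -1.48291347e-06,
        1.30246763e+00, -9.55040004e-02]), 'joint_vel': array([ 0.00100263, -0.00130577, -0.00170881,  0.00112522, -0.00104331,
        0.00206997]), 'joint_efforts': array([ 1.60046788e-03, -8.80239201e+01, -3.82549345e+01,  7.11123249e-02,
        4.82051040e-02,  2.15105437e-06]), 'tool_pos': array([262.50543384, 566.77627701, 176.48657837]), 'eef_rot': array([ 2.15202614e-01,  9.76569268e-01, -5.20364620e-04, -1.67316038e-04]), 'ft_force': array([0.61566152, 0.28953412, 0.06483874]), 'torque': array([-0.05086384,  0.02777889, -0.02048538]), 'finger_force': 0.0, 'finger_gap': 91.29237726200022}
```

View pics/top0.png

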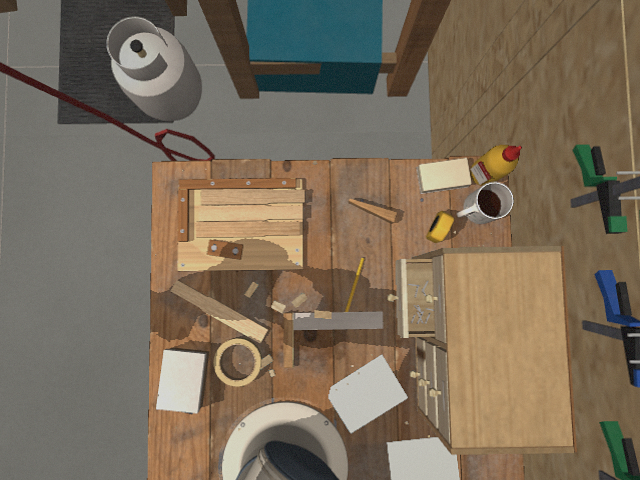

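View pics/scene0.png

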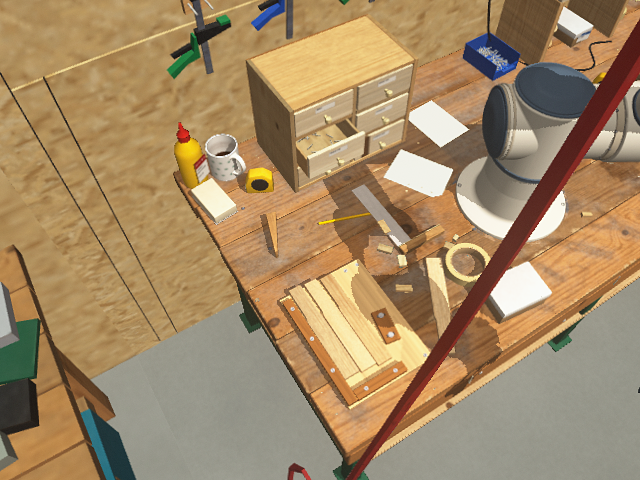

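The top view shows the jig at px (178–305, 180–270), with the end stop on the left (col ~183), the fence along row ~184 and the batten at (225,249). The wedge runs from its thin end at (350,202) to its butt at (400,215). I'll enlarge it to find corners.

```bash
python3 - <<'E'
from h import *
import pickle
F=pickle.load(open('f0.pkl','rb'))
p=F['top']['pixels']
cv2.imwrite('pics/c1.png',cv2.resize(p[172:277,172:312],None,fx=5.7,fy=5.7,interpolation=cv2.INTER_CUBIC))
w=cv2.resize(p[190:230,340:410],None,fx=8,fy=8,interpolation=cv2.INTER_CUBIC)
w2=cv2.resize(F['scene']['pixels'][200:270,250:290],None,fx=4.5,fy=4.5,interpolation=cv2.INTER_CUBIC)
c=np.zeros((320,560+190,3),np.uint8);c[:,:560]=w;c[:315,560:740]=w2
cv2.imwrite('pics/c2.png',c)
E
```

```text
(no output)
```

View pics/c1.png

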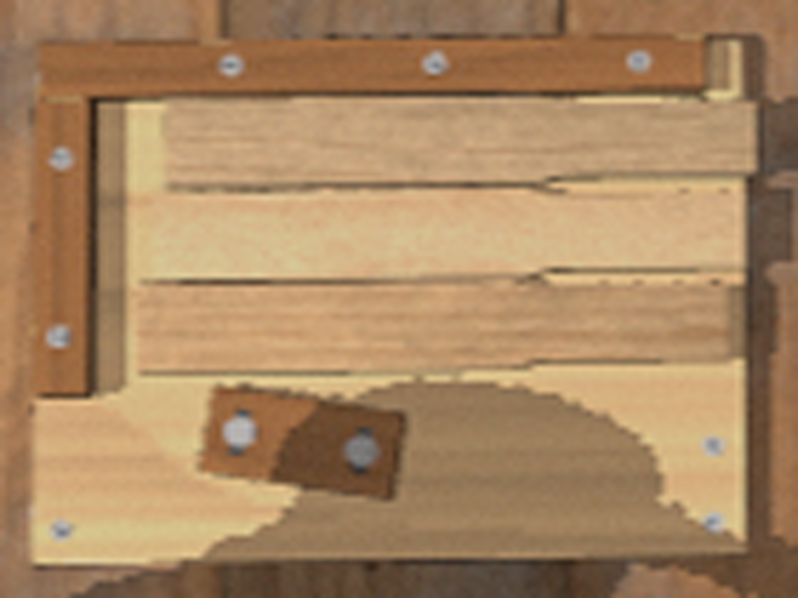

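View pics/c2.png

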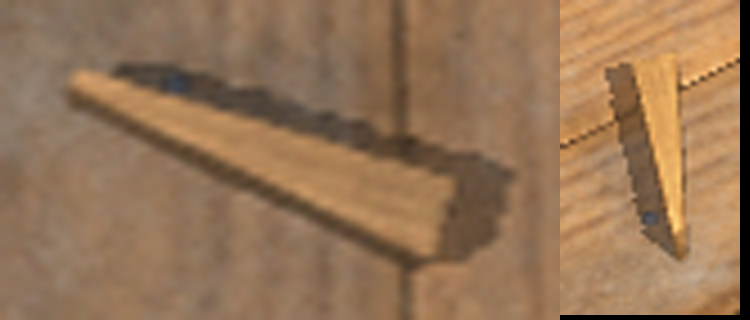

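```bash
python3 - <<'E'
from h import *
import pickle
F=pickle.load(open('f0.pkl','rb'));f=F['top']
def show(name,pts,z,s,o):
    P=onz(f,[[o[0]+(x+.5)/s-.5,o[1]+(y+.5)/s-.5] for x,y in pts],z)
    print(name);print(P.round(1)); return P
c1=(5.7,(172,172));c2=(8,(340,190))
show('jig corner z25, fence right end, stop lower inner end, outer tl',[(92,98),(705,93),(92,396),(40,42)],25,*c1)
show('base corners z12 BL,BR',[(33,563),(746,550)],12,*c1)
show('bars left end tl,bl: a,b,c ',[(164,102),(166,187),(127,192),(127,280),(140,284),(140,374)],21.5,*c1)
show('bars right end: a,b?,c ',[(758,101),(756,174),(745,179),(745,272),(744,290),(742,357)],21.5,*c1)
show('batten top TL TR BR BL',[(214,387),(405,411),(392,500),(200,470)],22,*c1)
P=show('wedge flatthin flatbutt slopebutt slopethin',[(76,70),(457,178),(437,257),(68,92)],28,*c2)
print(np.linalg.norm(P-np.roll(P,-1,0),axis=1))
v=P[0]-P[1];print(np.arctan2(v[1],v[0]), P.mean(0))
E
```

```text
jig corner z25, fence right end, stop lower inner end, outer tl
[[607.4 207.6  25. ]
 [605.5 -32.5  25. ]
 [490.  206.9  25. ]
 [630.  228.1  25. ]]
base corners z12 BL,BR
[[426.1 233.   12. ]
 [426.3 -45.6  12. ]]
bars left end tl,bl: a,b,c 
[[606.1 180.4  21.5]
 [572.3 179.5  21.5]
 [570.5 194.7  21.5]
 [535.7 194.5  21.5]
 [534.1 189.4  21.5]
 [498.7 189.3  21.5]]
bars right end: a,b?,c 
[[602.7 -53.2  21.5]
 [573.6 -51.9  21.5]
 [571.7 -47.6  21.5]
 [534.8 -47.1  21.5]
 [527.7 -46.6  21.5]
 [501.4 -45.4  21.5]]
batten top TL TR BR BL
[[493.  160.4  22. ]
 [482.4  86.1  22. ]
 [447.7  91.3  22. ]
 [460.7 165.7  22. ]]
wedge flatthin flatbutt slopebutt slopethin
[[ 579.3 -152.2   28. ]
 [ 547.2 -257.5   28. ]
 [ 525.1 -251.2   28. ]
 [ 573.2 -149.8   28. ]]
[110.08520624  22.91265903 112.213654     6.60495074]
1.27398597802524 [ 556.19719563 -202.68739631   28.        ]
```

Jig: corner ≈ (607.4, 207.5), yaw ≈ 0. The bars stop 27, 13 and 18 mm short, and the wedge gap at the batten is ≈ 14.7 mm. The sizes agree with those given. I'll move to behind bar_a with the gripper shut.

```bash
R='{"travel":[10.88,-22,-3],"turn":[0,0,-1.137]}'; python3 -m crank '[{"travel":[10.88,-22,-3],"turn":[0,0,-1.137]},{"travel":[10.88,-22,-3],"turn":[0,0,-1.137]},{"travel":[10.88,-22,-3],"turn":[0,0,-1.137]},{"travel":[10.88,-22,-3],"turn":[0,0,-1.137]},{"travel":[10.88,-22,-3],"turn":[0,0,-1.137]},{"travel":[10.88,-22,-3],"turn":[0,0,-1.137]},{"travel":[10.88,-22,-3],"turn":[0,0,-1.137]},{"travel":[10.88,-22,-3],"turn":[0,0,-1.137]},{"travel":[10.88,-22,-3],"turn":[0,0,-1.137]},{"travel":[10.88,-22,-3],"turn":[0,0,-1.137]},{"travel":[10.88,-22,-3],"turn":[0,0,-1.137]},{"travel":[10.88,-22,-3],"turn":[0,0,-1.137]}]' -1 30
```

```text
time_s: 1.1
tool_pos: [483.1, 120.2, 116.1]
eef_rot: [0.707, 0.707, -0.0, -0.0]
ft_force: [1.3, 0.7, -0.1]
finger_gap: 14.1
finger_force: 0.0
```

```bash
python3 -m crank '[{"travel":[3.53,-7.1,-1.9],"turn":[0,0,0]},{"travel":[3.53,-7.1,-1.9],"turn":[0,0,0]},{"travel":[3.53,-7.1,-1.9],"turn":[0,0,0]},{"travel":[3.53,-7.1,-1.9],"turn":[0,0,0]},{"travel":[3.53,-7.1,-1.9],"turn":[0,0,0]},{"travel":[3.53,-7.1,-1.9],"turn":[0,0,0]},{"travel":[3.53,-7.1,-1.9],"turn":[0,0,0]},{"travel":[3.53,-7.1,-1.9],"turn":[0,0,0]},{"travel":[3.53,-7.1,-1.9],"turn":[0,0,0]},{"travel":[3.53,-7.1,-1.9],"turn":[0,0,0]}]'
```

```text
time_s: 1.93
tool_pos: [588.1, -89.8, 59.5]
eef_rot: [0.707, 0.707, -0.0, -0.0]
ft_force: [-0.9, -0.4, 0.0]
finger_gap: 0.5
finger_force: 0.0
```

```bash
python3 -m crank '[{"travel":[0,0,-0.8],"turn":[0,0,0]},{"travel":[0,0,-1.45],"turn":[0,0,0]},{"travel":[0,0,-1.45],"turn":[0,0,0]},{"travel":[0,0.3,-1.45],"turn":[0,0,0]},{"travel":[0,0.5,-1.45],"turn":[0,0,0]},{"travel":[0,0.7,-1.45],"turn":[0,0,0]},{"travel":[0,0.85,-1.45],"turn":[0,0,0]},{"travel":[0,1.0,-1.45],"turn":[0,0,0]},{"travel":[0,1.15,-1.45],"turn":[0,0,0]},{"travel":[0,1.3,-1.45],"turn":[0,0,0]},{"travel":[0,1.45,-1.45],"turn":[0,0,0]},{"travel":[0,1.45,-1.45],"turn":[0,0,0]}]'; python3 - <<'E'
from h import *
f=grab('top')
cv2.imwrite('pics/c3.png',cv2.resize(f['pixels'][172:277,172:312],None,fx=5.7,fy=5.7,interpolation=cv2.INTER_CUBIC))
E
```

```text
time_s: 2.93
tool_pos: [588.5, -46.4, 15.9]
eef_rot: [0.707, 0.707, 0.0, -0.0]
ft_force: [-0.7, -0.3, 0.6]
finger_gap: 0.6
finger_force: 0.0
```

View pics/c3.png

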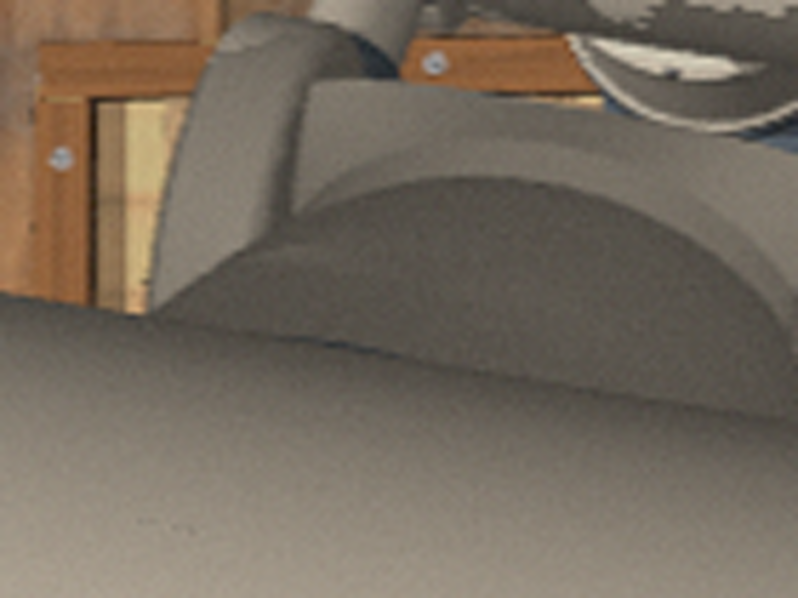

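The arm hides the row in the top view, so I'll feel for the stop by force.

```bash
python3 -m crank '[{"travel":[0,0.1,0],"turn":[0,0,0]},{"travel":[0,0.15,0],"turn":[0,0,0]}]'|grep -E "pos|force"; python3 -m crank '[{"travel":[0,0.06,0],"turn":[0,0,0]},{"travel":[0,0.06,0],"turn":[0,0,0]}]'|grep -E "pos|ft_force"
```

```text
tool_pos: [588.6, -42.7, 15.8]
ft_force: [-0.3, 0.7, -0.5]
finger_force: 0.0
tool_pos: [588.6, -40.8, 15.8]
ft_force: [-0.1, -1.0, -0.3]
```

```bash
python3 - <<'E'
from h import *
f=grab('scene')
cv2.imwrite('pics/c4.png',cv2.resize(f['pixels'][230:410,260:460],None,fx=3.3,fy=3.3,interpolation=cv2.INTER_CUBIC))
E
```

```text
(no output)
```

View pics/c4.png

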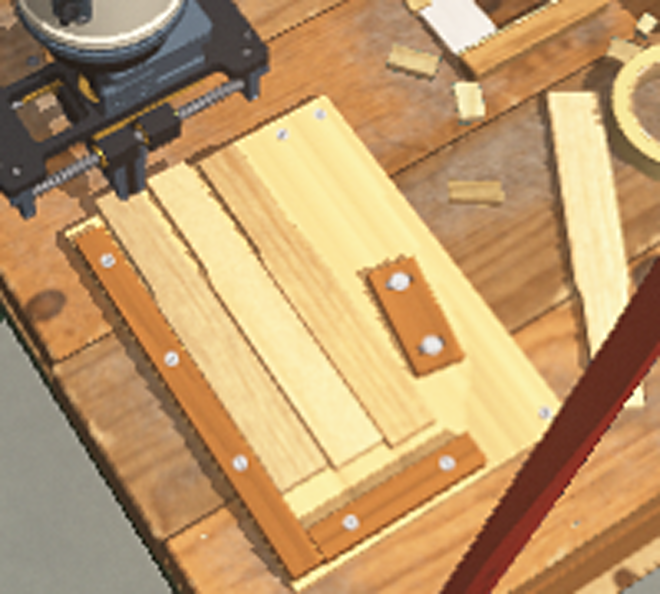

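The scene view shows bar_a's left end still short of the stop (crop ≈ (305,480)), with the fingers at its right end. I'll measure what is left from this camera.

```bash
python3 - <<'E'
from h import *
f=grab('scene')
q=lambda pts,z:onz(f,[[260+(x+.5)/3.3-.5,230+(y+.5)/3.3-.5] for x,y in pts],z).round(1)
print(q([(283,492),(326,468),(336,468),(382,441),(391,445),(436,424)],21.5))
print('stop inner top',q([(302,530),(457,432)],25),'batten',q([(414,376),(465,356),(412,256),(366,270)],22))
print('bar a right',q([(97,200),(142,190)],21.5))
E
```

```text
[[604.4 184.4  21.5]
 [574.2 185.4  21.5]
 [569.1 188.6  21.5]
 [535.7 189.   21.5]
 [532.5 194.1  21.5]
 [501.4 197.5  21.5]]
stop inner top [[608.4 211.   25. ]
 [494.7 209.5  25. ]] batten [[494.8 164.5  22. ]
 [460.  170.3  22. ]
 [447.9  95.5  22. ]
 [478.8  88.1  22. ]]
bar a right [[599.8 -47.5  21.5]
 [570.8 -38.4  21.5]]
```

```bash
cat >> h.py <<'E'
def prof(f,x,y0=150,y1=212,st=2,z=21.5):
    ys=np.arange(y0,y1,st)
    P=np.mean([proj(f,np.c_[np.full(len(ys),x+d),ys,np.full(len(ys),z)]) for d in (0,)],0).astype(np.float32)
    return ys,cv2.remap(cv2.cvtColor(f['pixels'],cv2.COLOR_BGR2GRAY),P[:,0][None],P[:,1][None],cv2.INTER_LINEAR)[0]
E
python3 - <<'E'
from h import *
import pickle
F=pickle.load(open('f0.pkl','rb'))
g=grab('scene');t=grab('top')
np.set_printoptions(linewidth=250)
print(prof(g,589)[0])
for n,x in(('a',589),('b',552),('c',517)):
    print(n,'sc0',prof(F['scene'],x)[1]);print('  now',prof(g,x)[1]);print('  top0',prof(F['top'],x)[1])
a=cv2.resize(F['scene']['pixels'][250:400,275:415],None,fx=2.8,fy=2.8,interpolation=cv2.INTER_CUBIC)
b=cv2.resize(g['pixels'][250:400,275:415],None,fx=2.8,fy=2.8,interpolation=cv2.INTER_CUBIC)
cv2.imwrite('pics/c5.png',np.hstack([a,b]))
E
```

```text
[150 152 154 156 158 160 162 164 166 168 170 172 174 176 178 180 182 184 186 188 190 192 194 196 198 200 202 204 206 208 210]
a sc0 [212 212 216 215 216 213 215 215 212 211 208 211 211 215 216 217 209 173 195 231 234 233 233 233 233 235 229 183 170 167 144]
  now [213 213 216 216 216 214 215 216 213 211 210 212 212 216 217 217 211 174 196 231 235 234 234 234 235 235 229 185 171 168 147]
  top0 [175 181 176 176 175 176 173 170 170 171 173 172 175 171 172 180 188 192 191 189 192 194 179 144 131 133 133 129 102  39  81]
b sc0 [235 234 235 235 234 235 235 234 234 234 235 236 236 235 234 233 234 235 232 198 208 229 233 232 233 234 211 180 169 172 150]
  now [236 235 235 235 235 236 235 235 234 235 235 235 236 235 235 234 234 236 232 199 210 229 233 233 233 235 212 181 170 174 151]
  top0 [188 191 188 189 189 189 189 190 189 189 190 191 191 190 191 192 193 193 189 187 190 192 172 138 130 131 132 127 100  57  80]
c sc0 [216 217 217 218 216 214 215 215 214 214 215 214 216 216 216 218 219 216 212 212 216 218 189 188 226 235 217 180 168 170 160]
  now [217 219 220 220 217 215 216 217 215 214 215 215 217 218 218 219 219 218 214 214 218 220 190 190 226 236 219 182 169 171 160]
  top0 [177 176 176 170 172 172 170 170 171 170 171 169 167 167 169 173 171 167 168 171 177 186 172 132 128 129 133 127 101  71  81]
```

View pics/c5.png

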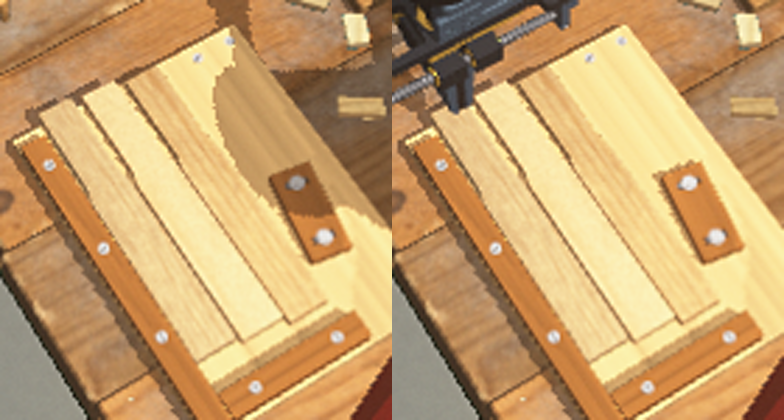

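```bash
python3 - <<'E'
from h import *
import pickle
F=pickle.load(open('f0.pkl','rb'))
f=F['scene'];t=F['top']
P=proj(f,[[588.6,-40.8,15.8],[588.6,-25,15.8],[588.6,-57,15.8],[589,-52,21.5],[589,-40,21.5],[589,-30,21.5]])
print(((P-[275,250])*2.8+[392,0]).round(0).tolist())
np.set_printoptions(linewidth=250)
print(prof(f,589,-70,-10)[0])
for x in (592,587,555,517): print(x,prof(f,x,-70,-10)[1],'\n',prof(t,x,-70,-10)[1])
E
```

```text
[[448.0, 116.0], [459.0, 131.0], [438.0, 101.0], [440.0, 102.0], [448.0, 113.0], [455.0, 123.0]]
[-70 -68 -66 -64 -62 -60 -58 -56 -54 -52 -50 -48 -46 -44 -42 -40 -38 -36 -34 -32 -30 -28 -26 -24 -22 -20 -18 -16 -14 -12]
592 [152 154 149 145 139 142 153 153 125  87  96 149 204 199 199 199 197 196 197 197 199 201 205 207 206 205 206 205 205 209] 
 [111  89  85  87  87  85  83  85  73 119 154 158 154 154 154 152 151 149 152 154 156 159 161 162 162 160 158 161 160 160]
587 [153 147 143 147 148 151 157 157 132  90 102 152 208 200 200 200 198 200 199 197 199 202 203 205 204 204 204 203 203 203] 
 [106  83  75  76  78  84  86  85  72 122 153 159 158 160 161 160 160 157 158 160 160 160 160 161 162 162 159 160 158 157]
555 [159 156 154 155 161 164 163 158 163 142  99 100 113 164 214 223 222 224 227 226 224 224 226 227 224 223 225 224 221 224] 
 [129 120 100  84  87  90  89  84  82  82  84 110 158 181 177 181 183 183 182 181 182 183 182 182 181 182 182 182 182 183]
517 [151 152 154 154 154 153 149 149 153 147 145 156 149 118  94  97 123 182 193 193 196 196 196 193 195 191 189 190 190 191] 
 [120 118 117 122 124 100  79  73  73  73  69  68 104 120 121 136 148 154 156 156 157 159 160 158 151 151 149 149 154 157]
```

```bash
python3 -m crank '[{"travel":[0,0.1,0],"turn":[0,0,0]},{"travel":[0,0.2,0],"turn":[0,0,0]},{"travel":[0,0.2,0],"turn":[0,0,0]}]'|grep -E "pos|ft_force"; python3 - <<'E'
from h import *
g=grab('scene');np.set_printoptions(linewidth=250)
print(prof(g,589,170)[0]);print(prof(g,589,170)[1])
cv2.imwrite('pics/c6.png',cv2.resize(g['pixels'][220:320,250:350],None,fx=6,fy=6,interpolation=cv2.INTER_CUBIC))
E
```

```text
tool_pos: [588.5, -34.4, 15.9]
ft_force: [-0.2, -0.5, 0.2]
[170 172 174 176 178 180 182 184 186 188 190 192 194 196 198 200 202 204 206 208 210]
[210 213 212 217 217 218 210 174 196 231 235 234 234 234 235 236 229 185 171 168 146]
```

View pics/c6.png

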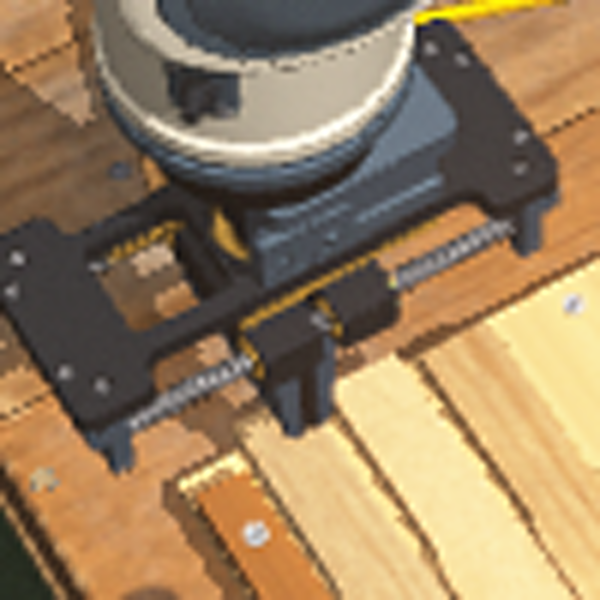

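```bash
python3 - <<'E'
from h import *
g=grab('scene')
pts=[(275,428),(295,437),(303,432),(318,425),(335,412)]
for z in (15.8,23,30): print(z,onz(g,[[250+(x+.5)/6-.5,220+(y+.5)/6-.5] for x,y in pts],z).round(0).tolist())
print(((proj(g,[[588.5,-34.4,z] for z in(0,15.8,22,35)])-[250,220])*6).round())
hsv=cv2.cvtColor(g['pixels'],cv2.COLOR_BGR2GRAY)[284:296,290:312];print(hsv)
print(status.observe()['qpos'])
E
```

```text
15.8 [[587.0, -42.0, 16.0], [583.0, -35.0, 16.0], [580.0, -35.0, 16.0], [574.0, -34.0, 16.0], [566.0, -36.0, 16.0]]
23 [[589.0, -38.0, 23.0], [585.0, -31.0, 23.0], [581.0, -31.0, 23.0], [575.0, -31.0, 23.0], [567.0, -32.0, 23.0]]
30 [[591.0, -35.0, 30.0], [587.0, -28.0, 30.0], [583.0, -28.0, 30.0], [577.0, -28.0, 30.0], [569.0, -29.0, 30.0]]
[[282. 462.]
 [280. 442.]
 [279. 434.]
 [278. 416.]]
[[151 155 102  46  43  51  68  82  81  71  46  43  55  84  83 147 235 230
  227 222 224 223]
 [156 165 156  43  50  54  81  81  82  78  45  44  53  82  83 141 232 227
  226 223 229 226]
 [151 146  90  66  51  51  68  81  81  78  44  41  54  82  84 135 226 228
  225 223 226 227]
 [ 91  84  88  94  76  47  56  83  81  77  43  44  52  74  79  91 181 227
  224 226 226 223]
 [ 90  87  93 123 139  53  51  82  82  79  51  44  51  74  82  95 114 226
  225 225 224 226]
 [100 119 144 145 140 126  54  78  81  80  52  41  44  75 120 155 120 160
  230 229 226 229]
 [143 146 155 201 150 205 123  59  81  79  49  52  72 109 212 169 148  93
  182 226 225 226]
 [145 204 205 203 203 201 193  61  82  73  74 150 216 197 231 231 161 128
  116 231 222 219]
 [135 155 207 203 198 195 195 160 117  94 159 213 207 204 212 225 230 157
  119 166 224 220]
 [142 206 206 209 201 196 194 197 199 180 205 202 202 201 206 215 234 229
  156 104 172 228]
 [ 91 198 203 205 204 202 196 198 199 208 207 202 202 200 204 209 224 233
  228 124 109 214]
 [122 128 195 193 203 203 204 197 202 204 206 207 210 206 205 205 212 222
  229 157 112 140]]
[-1.60232409e-01  6.40284088e-01  1.59452933e+00 -5.45143096e-06
  9.06752754e-01 -1.60557175e-01]
```

The fingers overlap bar_a's end in the image without any force. Taken literally, the pixels put the tips at z ≈ 50 mm, not 16. I'll back off and check the tip height by touching down gently on the bench.

```bash
python3 -m crank '[{"travel":[0,-1,0.2],"turn":[0,0,0]},{"travel":[0,-2,0.2],"turn":[0,0,0]},{"travel":[0,-2,0],"turn":[0,0,0]},{"travel":[0,-2,-0.15],"turn":[0,0,0]},{"travel":[0,-2,-0.3],"turn":[0,0,0]},{"travel":[0,-2,-0.3],"turn":[0,0,0]}]'|grep -E "pos|ft_force"; python3 - <<'E'
from h import *
g=grab('scene')
cv2.imwrite('pics/c7.png',cv2.resize(g['pixels'][200:320,230:350],None,fx=5,fy=5,interpolation=cv2.INTER_CUBIC))
print((proj(g,[[588.5,-95,7]])-[230,200])*5)
E
```

```text
tool_pos: [587.8, -94.1, 5.8]
ft_force: [-0.8, 0.2, 0.6]
[[265.94697035 375.89479761]]
```

View pics/c7.png

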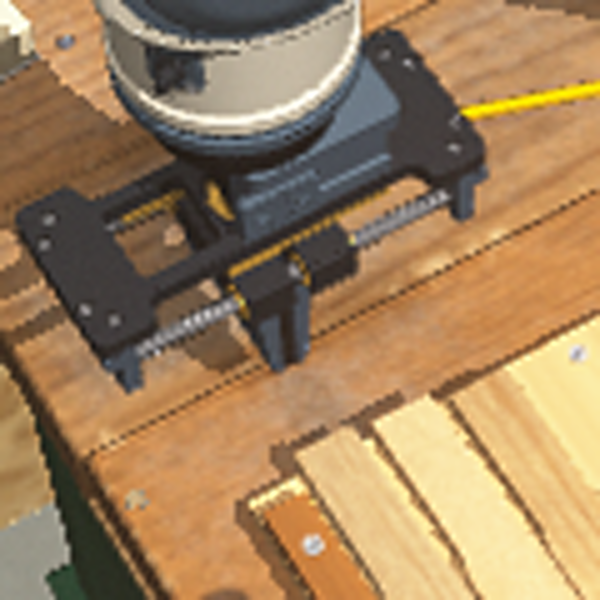

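```bash
for i in 1 2 3 4 5; do python3 -m crank '[{"travel":[0,0,-0.08],"turn":[0,0,0]},{"travel":[0,0,-0.08],"turn":[0,0,0]}]'|grep -E "pos|ft_force"; done
```

```text
tool_pos: [588.5, -94.3, 4.2]
ft_force: [-1.0, 0.1, -0.6]
tool_pos: [588.5, -94.7, 1.8]
ft_force: [-0.1, 0.2, -0.7]
tool_pos: [588.5, -94.9, -0.7]
ft_force: [-0.3, -0.1, -0.3]
tool_pos: [588.4, -94.9, -3.1]
ft_force: [-0.3, 0.5, 0.8]
tool_pos: [588.4, -94.9, -5.5]
ft_force: [-0.4, -0.5, -0.4]
```

The tool reads z = -5.5 with no contact, so the real fingertips sit higher than reported. I'll keep lowering carefully.

```bash
python3 -m crank '[{"travel":[0,0,-0.1],"turn":[0,0,0]},{"travel":[0,0,-0.2],"turn":[0,0,0]},{"travel":[0,0,-0.3],"turn":[0,0,0]}]'|grep -E "pos|ft_force"; python3 - <<'E'
from h import *
g=grab('scene');cv2.imwrite('pics/c8.png',cv2.resize(g['pixels'][200:320,230:350],None,fx=5,fy=5,interpolation=cv2.INTER_CUBIC))
p=cv2.cvtColor(g['pixels'],cv2.COLOR_BGR2GRAY)[262:284,272:300];print(p)
E
```

```text
tool_pos: [588.6, -95.0, -14.5]
ft_force: [0.2, -0.5, 0.9]
[[103  90  42  51 122  90  59  61  63  64  65  65  64  62  53  52  46  59
   81  64  39  45  47  58  98 138 136 133]
 [103 103  72  51 111 229  45  63  63  66  65  63  55  55  45  45  52  66
   82  78  39  55  98 138 143 135 124 119]
 [ 98 100  93  78  79  79  76  60  64  65  64  47  47  46  48  48  47  64
   80  79  90 140 146 141 128 118  76 113]
 [ 91 102  80 144 143 148 122  47  62  54  46  47  48  48  49  46  51  67
   80  85 117 137 137 131  75 108 142 131]
 [ 74 141 141 144 144  95  54  68  43  47  47  47  46  46  47  47  58  82
   80  82 109 132  74 100 124 139 130 131]
 [140 145 139  78  91 129  85 154  42  45  47  47  46  48  44  45  58  82
   79  79  77 101 113 135 133 135 130 135]
 [142  88  97 146  71  66  53  61  43  45  48  51  67  80  43  40  52  84
   78  86 118 134 125 127 135 139 145 143]
 [ 91 109  75  89  90  90  66  38  42  50  66  83  82  78  40  40  51  81
   79  87 117 120 127 131 140 144 142 141]
 [ 77  93  90  94  91  90  81  48  46  51  74  80  79  79  42  42  49  73
   80  91 134 138 143 144 149 1
[... 833 characters left out ...]
112 161 150 137 148 156 100  97 105 154 156 158 110  87  95 163 160 151
  151 154 148 145 149 145 160 161 163 168]
 [150 136 146 156 159 163 160 155 151 149 155 161 165 154 134 152 148 150
  160 155 147 149 154 148 153 163 166 168]
 [151 158 158 154 154 154 154 151 145 154 163 156 149 153 153 154 160 151
  153 150 148 155 153 152 149 154 161 162]
 [163 157 150 148 151 157 159 156 165 156 155 156 162 161 156 151 153 147
  145 136 143 145 145 143 147 155 153 159]
 [163 155 152 150 152 162 167 158 163 160 162 163 163 162 164 159 151 152
  150 148 144 146 147 149 151 148 152 157]
 [155 151 157 157 159 161 166 162 163 161 162 162 164 165 169 158 148 142
  143 149 150 152 150 147 146 149 155 145]]
```

```bash
python3 -m crank '[{"travel":[0,0,-0.05],"turn":[0,0,0]},{"travel":[0,0,-0.05],"turn":[0,0,0]}]'|grep -E "pos|ft_force";  python3 -m crank '[{"travel":[0,0,-0.05],"turn":[0,0,0]},{"travel":[0,0,-0.05],"turn":[0,0,0]}]'|grep -E "pos|ft_force"; python3 -m crank '[{"travel":[0,0,-0.05],"turn":[0,0,0]},{"travel":[0,0,-0.05],"turn":[0,0,0]}]'|grep -E "pos|ft_force"
```

```text
tool_pos: [588.4, -94.9, -16.0]
ft_force: [0.1, -0.6, 0.9]
tool_pos: [588.6, -95.0, -17.3]
ft_force: [-0.3, 0.3, -0.1]
tool_pos: [588.5, -94.9, -18.8]
ft_force: [-0.6, -0.2, 0.8]
```

```bash
python3 -m crank '[{"travel":[0,0,-0.05],"turn":[0,0,0]},{"travel":[0,0,-0.05],"turn":[0,0,0]}]'|grep -E "pos|ft_force";  python3 -m crank '[{"travel":[0,0,-0.05],"turn":[0,0,0]},{"travel":[0,0,-0.05],"turn":[0,0,0]}]'|grep -E "pos|ft_force"
```

```text
tool_pos: [588.5, -94.9, -20.4]
ft_force: [-0.5, 0.4, 0.2]
tool_pos: [588.5, -94.9, -21.9]
ft_force: [-0.6, -0.3, 0.0]
```

```bash
python3 -m crank '[{"travel":[0,0,-0.05],"turn":[0,0,0]},{"travel":[0,0,-0.05],"turn":[0,0,0]}]'|grep -E "pos|ft_force";  python3 -m crank '[{"travel":[0,0,-0.05],"turn":[0,0,0]},{"travel":[0,0,-0.05],"turn":[0,0,0]}]'|grep -E "pos|ft_force"; python3 -m crank '[{"travel":[0,0,-0.05],"turn":[0,0,0]},{"travel":[0,0,-0.05],"turn":[0,0,0]}]'|grep -E "pos|ft_force"; python3 - <<'E'
from h import *
g=grab('scene')
print(cv2.cvtColor(g['pixels'],cv2.COLOR_BGR2GRAY)[272:286,272:296])
E
```

```text
tool_pos: [588.5, -94.9, -23.4]
ft_force: [-0.1, 0.2, 0.5]
tool_pos: [588.5, -94.9, -24.9]
ft_force: [-0.2, 0.1, -0.8]
tool_pos: [588.5, -94.9, -26.4]
ft_force: [-0.3, -0.0, -0.1]
[[111 109  74  76  78  77  76  45  37  46  50  66  84  78  58  41  46  67
   79  89 135 152 150 160]
 [ 77  76  78  76  75  75  72  63  45  49  56  86  81  79  58  41  47  65
   80  87 136 154 154 157]
 [ 82  76  78  72  69  71  77  84  64  48  52  84  80  80  60  41  47  67
   81  89 139 160 163 164]
 [ 89  86  75  74  76  81  86  92  81  47  51  73  82  78  69  41  47  57
   80  84 127 158 154 158]
 [150 142  79  79  88  97  84  77  79  67  50  55  82  81  79  42  42  59
   80  88 129 152 152 157]
 [149  91 123 102  92  82  83  84  90  96  72  51  83  81  80  40  41  52
   82  87 129 142 141 148]
 [112 163 151 139 143 102 104  93  95  98  98  51  79  82  78  42  41  47
   82 109 151 147 149 146]
 [151 136 147 159 161 164 160 101  93  93 100  72  60  80  78  48  44  61
   86 125 151 150 155 148]
 [151 159 158 153 154 156 155 151  96 103 108  97  75  81  78  67 107 163
  158 153 149 158 153 153]
 [163 159 152 150 150 158 159 159 169 163 154 106 107  95 106 141 160 150
  145 139 144 145 144 144]
 [163 155 152 151 152 162 170 158 162 161 166 169 166 167 168 164 152 154
  149 148 144 145 148 152]
 [154 152 157 158 159 161 167 163 162 163 163 162 166 168 169 158 148 145
  144 149 149 152 149 148]
 [154 152 158 158 155 160 165 165 161 161 159 161 169 175 174 160 144 137
  149 156 160 162 156 147]
 [162 164 160 157 157 159 162 156 156 156 161 166 167 167 163 151 139 144
  158 163 162 150  96 142]]
```

```bash
python3 -m crank '[{"travel":[0,0,-0.05],"turn":[0,0,0]},{"travel":[0,0,-0.05],"turn":[0,0,0]}]'|grep -E "pos|ft_force";  python3 -m crank '[{"travel":[0,0,-0.05],"turn":[0,0,0]},{"travel":[0,0,-0.05],"turn":[0,0,0]}]'|grep -E "pos|ft_force"
```

```text
tool_pos: [588.5, -94.9, -27.9]
ft_force: [-0.1, 0.4, -0.6]
tool_pos: [588.5, -94.9, -29.4]
ft_force: [-0.4, 0.0, 0.8]
```

```bash
python3 -m crank '[{"travel":[0,0,-0.05],"turn":[0,0,0]},{"travel":[0,0,-0.05],"turn":[0,0,0]}]'|grep -E "pos|ft_force";  python3 -m crank '[{"travel":[0,0,-0.05],"turn":[0,0,0]},{"travel":[0,0,-0.05],"turn":[0,0,0]}]'|grep -E "pos|ft_force"
```

```text
tool_pos: [588.5, -94.9, -30.9]
ft_force: [-0.7, 0.0, -0.1]
tool_pos: [588.5, -94.9, -32.4]
ft_force: [0.4, 0.0, -0.4]
```

```bash
python3 -m crank '[{"travel":[0,0,-0.05],"turn":[0,0,0]},{"travel":[0,0,-0.05],"turn":[0,0,0]}]'|grep -E "pos|ft_force";  python3 -m crank '[{"travel":[0,0,-0.05],"turn":[0,0,0]},{"travel":[0,0,-0.05],"turn":[0,0,0]}]'|grep -E "pos|ft_force"
```

```text
tool_pos: [588.5, -94.9, -33.9]
ft_force: [0.0, -0.6, 0.7]
tool_pos: [588.5, -94.9, -35.4]
ft_force: [-0.9, -0.8, 0.2]
```

```bash
python3 -m crank '[{"travel":[0,0,-0.05],"turn":[0,0,0]},{"travel":[0,0,-0.05],"turn":[0,0,0]}]'|grep -E "pos|ft_force";  python3 - <<'E'
from h import *
g=grab('scene')
print(cv2.cvtColor(g['pixels'],cv2.COLOR_BGR2GRAY)[276:290,272:296])
E
```

```text
tool_pos: [588.7, -95.0, -36.6]
ft_force: [1.0, 0.3, -0.3]
[[112 143  78  80  87  96  84  75  66  49  55  83  80  80  71  41  45  57
   83  85 115 153 152 156]
 [153  91 125 101  93  80  84  87  89  49  50  65  82  80  79  43  42  52
   84  82 113 145 140 150]
 [113 162 152 140 145 103  97  96  96  71  49  52  86  82  77  43  39  52
   81  81 105 151 151 147]
 [149 139 147 155 163 162  99 102  95  98  74  50  82  81  79  49  41  50
   83  88 135 151 155 148]
 [152 158 161 154 156 152 106 152  98  98 102  50  73  84  79  52  43  48
   73 104 154 158 153 153]
 [164 159 152 150 151 161 162 161 166 101 106  70  55  79  80  56  38  52
   81 114 146 147 146 145]
 [166 158 152 153 151 163 168 159 161 113 168  99  84  80  79  58  60 105
  140 154 145 146 149 152]
 [155 151 158 158 159 161 167 163 165 166 161 117 166  92  91 104 159 152
  148 151 149 152 150 148]
 [154 153 159 159 158 158 165 164 160 160 160 166 173 178 146 163 147 140
  149 159 158 164 154 147]
 [161 165 161 157 157 158 163 157 155 158 162 168 170 167 164 152 139 143
  159 164 161 148  95 144]
 [163 166 165 157 160 161 158 155 159 165 162 158 157 156 155 158 157 154
  156 146  86  89  87 104]
 [161 161 165 153 155 159 160 163 166 165 159 154 156 158 157 166 164 154
   93  86  86  99 118 170]
 [166 166 165 155 154 166 171 163 159 162 161 159 160 160 114 164 101  99
   92  92 108 166 213 209]
 [167 162 156 158 162 166 161 158 158 163 165 158 101 104 107 106  99  98
  116 165 210 202 203 200]]
```

```bash
python3 -m crank '[{"travel":[0,0,-0.05],"turn":[0,0,0]},{"travel":[0,0,-0.05],"turn":[0,0,0]}]'|grep -E "pos|ft_force";  python3 - <<'E'
from h import *
g=grab('scene')
for z in(0,8,16):print(z,onz(g,[[285.5,283],[283,281],[290,281]],z).round(1).tolist())
o=status.observe();print(o['joint_efforts'].round(1),o['qpos'])
E
```

```text
tool_pos: [588.7, -95.0, -36.7]
ft_force: [-7.2, 1.0, 31.7]
0 [[592.4, -78.5, 0.0], [594.6, -85.9, 0.0], [581.3, -77.7, 0.0]]
8 [[594.3, -74.3, 8.0], [596.5, -81.7, 8.0], [583.3, -73.5, 8.0]]
16 [[596.1, -70.1, 16.0], [598.3, -77.4, 16.0], [585.2, -69.3, 16.0]]
[ -0.2 -75.7 -21.8   0.2  -2.7  -0. ] [-2.60053984e-01  7.25138640e-01  1.60612027e+00 -9.47354502e-05
  8.09529545e-01 -2.60091238e-01]
```

Contact is at reported z = -36.7, so true tip z = reported + 36.6 mm. I'll correct all heights by that and push bar_a with the tip at z ≈ 16, which reads as about -20.5.

```bash
python3 -m crank '[{"travel":[0,0,0.58],"turn":[0,0,0]},{"travel":[0,0.3,0.58],"turn":[0,0,0]},{"travel":[0,0.6,0.58],"turn":[0,0,0]},{"travel":[0,0.8,0.58],"turn":[0,0,0]},{"travel":[0,1.0,0.58],"turn":[0,0,0]},{"travel":[0,1.15,0.58],"turn":[0,0,0]},{"travel":[0,1.3,0.58],"turn":[0,0,0]},{"travel":[0,1.45,0.58],"turn":[0,0,0]},{"travel":[0,1.6,0.58],"turn":[0,0,0]},{"travel":[0,1.6,0.58],"turn":[0,0,0]}]'|grep -E "pos|ft_force";  python3 - <<'E'
from h import *
g=grab('scene');np.set_printoptions(linewidth=250)
for x in(589,552,517):print(prof(g,x,170)[1])
print(prof(g,589,170)[0])
E
```

```text
tool_pos: [588.5, -46.1, -20.9]
ft_force: [-0.6, 0.6, -0.2]
[212 215 214 216 216 218 220 219 220 217 214 214 214 214 216 216 218 214 142 144 145]
[236 236 237 236 235 234 235 237 234 201 211 231 234 233 233 236 213 184 172 173 154]
[218 218 219 220 220 221 221 219 215 215 220 222 193 193 228 237 219 185 173 174 163]
[170 172 174 176 178 180 182 184 186 188 190 192 194 196 198 200 202 204 206 208 210]
```

Bar_a moved and about 5 mm remains.

```bash
python3 -m crank '[{"travel":[0,0.07,0],"turn":[0,0,0]},{"travel":[0,0.13,0],"turn":[0,0,0]}]'|grep -E "pos|ft_force"; python3 -m crank '[{"travel":[0,0.04,0],"turn":[0,0,0]},{"travel":[0,0.04,0],"turn":[0,0,0]}]'|grep -E "pos|ft_force"
```

```text
tool_pos: [588.6, -43.2, -20.7]
ft_force: [0.3, -0.3, 0.5]
tool_pos: [588.6, -41.7, -20.7]
ft_force: [-0.6, 0.2, -0.1]
```

```bash
python3 -m crank '[{"travel":[0,0.04,0],"turn":[0,0,0]},{"travel":[0,0.04,0],"turn":[0,0,0]}]'|grep -E "pos|ft_force"; python3 - <<'E'
from h import *
g=grab('scene');np.set_printoptions(linewidth=250)
for x in(589,):print(prof(g,x,196,214,1))
E
```

```text
tool_pos: [588.6, -40.6, -20.7]
ft_force: [0.0, 0.6, -0.3]
(array([196, 197, 198, 199, 200, 201, 202, 203, 204, 205, 206, 207, 208, 209, 210, 211, 212, 213]), array([214, 214, 215, 214, 215, 215, 215, 216, 217, 217, 217, 219, 218, 210, 173, 143, 136, 144], dtype=uint8))
```

```bash
python3 -m crank '[{"travel":[0,0.04,0],"turn":[0,0,0]},{"travel":[0,0.04,0],"turn":[0,0,0]}]'|grep -E "pos|ft_force"; 
```

```text
tool_pos: [588.7, -39.7, -20.7]
ft_force: [-0.1, -1.9, 0.1]
```

```bash
python3 -m crank '[{"travel":[0,0.03,0],"turn":[0,0,0]},{"travel":[0,0.03,0],"turn":[0,0,0]}]'|grep -E "pos|ft_force"; 
```

```text
tool_pos: [588.8, -39.5, -20.7]
ft_force: [0.4, -9.7, -0.3]
```

Bar_a is against the stop. Bar_b is next.

```bash
python3 -m crank '[{"travel":[0,-0.7,0],"turn":[0,0,0]},{"travel":[0,-1.2,0],"turn":[0,0,0]},{"travel":[-0.6,-1.2,0],"turn":[0,0,0]},{"travel":[-1.2,-1.2,0],"turn":[0,0,0]},{"travel":[-1.2,-0.9,0],"turn":[0,0,0]},{"travel":[-1.2,-0.7,0],"turn":[0,0,0]},{"travel":[-1.2,-0.55,0],"turn":[0,0,0]},{"travel":[-1.2,-0.4,0],"turn":[0,0,0]},{"travel":[-1.2,-0.25,0],"turn":[0,0,0]},{"travel":[-1.2,-0.13,0],"turn":[0,0,0]},{"travel":[-1.2,-0.06,0],"turn":[0,0,0]},{"travel":[-1.2,-0.02,0],"turn":[0,0,0]}]'|grep -E "pos|ft_force"; python3 -m crank '[{"travel":[0,0.03,0],"turn":[0,0,0]},{"travel":[0,0.03,0],"turn":[0,0,0]}]'|grep -E "pos|ft_force"
```

```text
tool_pos: [552.9, -39.3, -20.7]
ft_force: [-0.4, -13.0, 0.5]
tool_pos: [553.1, -39.3, -20.6]
ft_force: [-0.5, -11.7, 0.2]
```

Bar_b is seated. Bar_c is next.

```bash
python3 -m crank '[{"travel":[0,-0.7,0],"turn":[0,0,0]},{"travel":[0,-1.2,0],"turn":[0,0,0]},{"travel":[-0.6,-1.2,0],"turn":[0,0,0]},{"travel":[-1.2,-1.2,0],"turn":[0,0,0]},{"travel":[-1.2,-0.9,0],"turn":[0,0,0]},{"travel":[-1.2,-0.7,0],"turn":[0,0,0]},{"travel":[-1.2,-0.55,0],"turn":[0,0,0]},{"travel":[-1.2,-0.4,0],"turn":[0,0,0]},{"travel":[-1.2,-0.25,0],"turn":[0,0,0]},{"travel":[-1.2,-0.13,0],"turn":[0,0,0]},{"travel":[-1.2,-0.06,0],"turn":[0,0,0]},{"travel":[-1.2,-0.02,0],"turn":[0,0,0]}]'|grep -E "pos|ft_force"; python3 -m crank '[{"travel":[0,0.02,0],"turn":[0,0,0]},{"travel":[0,0.02,0],"turn":[0,0,0]}]'|grep -E "pos|ft_force"
```

```text
tool_pos: [517.1, -39.1, -20.7]
ft_force: [-0.2, -14.3, -0.1]
tool_pos: [517.2, -39.2, -20.7]
ft_force: [-0.4, -11.7, -0.4]
```

All three bars are seated. Next is the wedge: back off, lift, move above it and open part-way.

```bash
python3 -m crank '[{"travel":[0,-0.7,0],"turn":[0,0,0]},{"travel":[0,-1,1.2],"turn":[0,0,0]},{"travel":[0.5,-2,1.8],"turn":[0,0,-0.1]},{"travel":[0.8,-3.3,1.8],"turn":[0,0,-0.2]},{"travel":[1.17,-4.6,1.8],"turn":[0,0,-0.297]},{"travel":[1.17,-5.75,1.8],"turn":[0,0,-0.297]},{"travel":[1.17,-5.75,1.8],"turn":[0,0,-0.297]},{"travel":[1.17,-5.75,1.8],"turn":[0,0,-0.297]},{"travel":[1.17,-5.75,1.8],"turn":[0,0,-0.297]}]' 0.3 25; python3 - <<'E'
from h import *
g=grab('scene')
p=[(558,200),(680,270)]
hsv=cv2.cvtColor(g['pixels'],cv2.COLOR_BGR2HSV)
import pickle;f=pickle.load(open('f0.pkl','rb'))['scene']
# scene0 wedge corners from crop c2 (offset 560; scale 4.5; origin 250,200)
P=onz(f,[[250+(x-560+.5)/4.5-.5,200+(y+.5)/4.5-.5] for x,y in[(682,247),(678,55),(635,65)]],28)
print(P.round(1))
E
```

```text
time_s: 13.22
tool_pos: [551.3, -210.4, 33.0]
eef_rot: [0.804, 0.595, -0.0, -0.0]
ft_force: [0.2, 0.7, 1.0]
finger_gap: 57.2
finger_force: 0.0
[[ 579.3 -138.    28. ]
 [ 523.1 -243.6   28. ]
 [ 545.4 -249.8   28. ]]
```

```bash
python3 -m crank '[{"travel":[0,0,-0.7],"turn":[0,0,0]},{"travel":[0,0,-1.3],"turn":[0,0,0]},{"travel":[0,0,-1.6],"turn":[0,0,0]},{"travel":[0,0,-1.85],"turn":[0,0,0]},{"travel":[0,0,-1.85],"turn":[0,0,0]}]'|grep -E "pos|force"; python3 -m crank '[{"travel":[0,0,0],"turn":[0,0,0]},{"travel":[0,0,0],"turn":[0,0,0]},{"travel":[0,0,0],"turn":[0,0,0]},{"travel":[0,0,0],"turn":[0,0,0]},{"travel":[0,0,0],"turn":[0,0,0]},{"travel":[0,0,0],"turn":[0,0,0]}]' -1 25
```

```text
tool_pos: [551.1, -209.7, -23.4]
ft_force: [-0.1, 1.5, 0.0]
finger_force: 0.0
time_s: 14.18
tool_pos: [551.9, -210.9, -22.0]
eef_rot: [0.804, 0.595, 0.0, 0.0]
ft_force: [-0.3, -0.3, -0.3]
finger_gap: 22.5
finger_force: 0.0
```

```bash
python3 -m crank '[{"travel":[0,0,0],"turn":[0,0,0]},{"travel":[0,0,0],"turn":[0,0,0]},{"travel":[0,0,0],"turn":[0,0,0]},{"travel":[0,0,0],"turn":[0,0,0]}]' -1 25
```

```text
time_s: 14.52
tool_pos: [551.8, -210.8, -22.1]
eef_rot: [0.804, 0.595, 0.0, 0.0]
ft_force: [0.7, -0.6, 3.8]
finger_gap: 18.8
finger_force: 24.4
```

Gripped at gap 18.8, so the pads centre about 48 mm from the butt, which fits. I'll lift, carry and hover over the gap.

```bash
python3 -m crank '[{"travel":[0,0,0.5],"turn":[0,0,0]},{"travel":[0,0,1.2],"turn":[0,0,0]},{"travel":[0,0.5,1.67],"turn":[0,0,0.02]},{"travel":[-0.3,1.5,1.67],"turn":[0,0,0.08]},{"travel":[-0.6,2.6,1.67],"turn":[0,0,0.14]},{"travel":[-0.9,3.7,1.67],"turn":[0,0,0.2]},{"travel":[-1.2,4.8,1.67],"turn":[0,0,0.26]},{"travel":[-1.5,5.9,1.67],"turn":[0,0,0.297]},{"travel":[-1.8,7,1.67],"turn":[0,0,0.297]},{"travel":[-2.13,8.1,1.67],"turn":[0,0,0.297]},{"travel":[-2.13,9,1.67],"turn":[0,0,0.297]},{"travel":[-2.13,9.29,1.67],"turn":[0,0,0.297]}]'; python3 -m crank '[{"travel":[0,0,0],"turn":[0,0,0]},{"travel":[0,0,0],"turn":[0,0,0]}]'|grep pos
python3 - <<'E'
from h import *
import pickle
g=grab('scene');t=grab('top');pickle.dump((g,t),open('f1.pkl','wb'))
o=status.observe();T=o['tool_pos'];print(T)
a=cv2.resize(g['pixels'][220:400,280:420],None,fx=3.3,fy=3.3,interpolation=cv2.INTER_CUBIC)
b=cv2.resize(t['pixels'][172:292,172:242],None,fx=4.7,fy=4.95,interpolation=cv2.INTER_CUBIC)
h=594;im=np.hstack([a[:h],b[:h]]);cv2.imwrite('pics/c9.png',im);print(im.shape)
E
```

```text
time_s: 15.52
tool_pos: [486.8, 71.0, 27.9]
eef_rot: [0.706, 0.708, -0.0, -0.0]
ft_force: [0.7, -0.5, -0.5]
finger_gap: 18.4
finger_force: 24.4
tool_pos: [487.9, 67.9, 27.8]
[488.02939938  67.00342134  27.8044505 ]
(594, 791, 3)
```

View pics/c9.png

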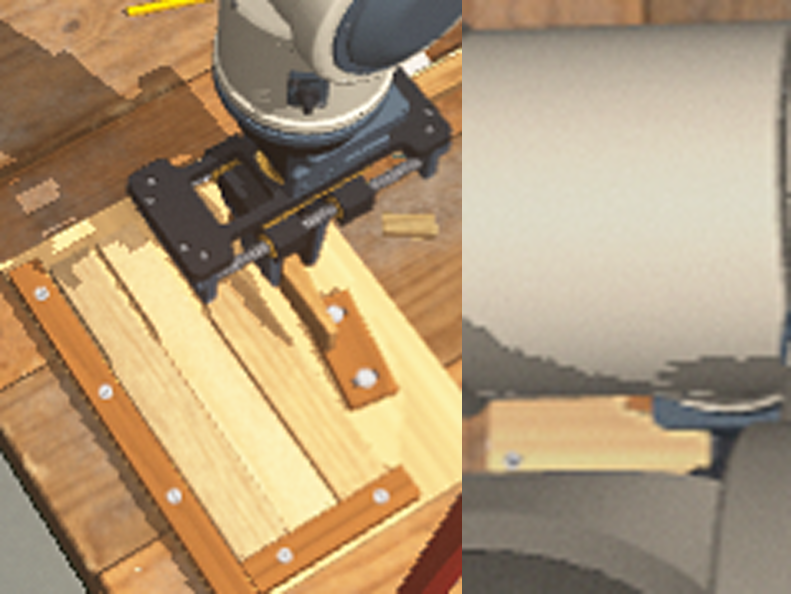

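The scene view shows all three bars against the stop. The wedge is held upright with its thin end (crop ≈ (335,335)) over the gap beside the batten. I'll measure its yaw and the gap numerically.

```bash
python3 - <<'E'
from h import *
import pickle
g,t=pickle.load(open('f1.pkl','rb'));np.set_printoptions(linewidth=260)
p=cv2.cvtColor(g['pixels'],cv2.COLOR_BGR2GRAY);print('cols 360..392');
for r in range(296,330):print(r,p[r,360:393])
print(((proj(g,[[497.4,130,78.4],[491.4,130,78.4],[497.4,130,50.4],[491.4,130,50.4],[497.4,90,78.4],[485,90,78.4],[497.4,100,78.4]]))).round(1).tolist())
# bar c near edge & batten face: profiles across x
for y in(140,150,155):
  for z in(21.5,):
    xs=np.arange(470,512);P=proj(g,np.c_[xs,np.full(len(xs),y),np.full(len(xs),z)]).astype(np.float32)
    print(y,cv2.remap(p,P[:,0][None],P[:,1][None],1)[0])
E
```

```text
cols 360..392
296 [115  91  95  96  47  50  52  50  64  74  48  42  43  44  54  75 125 224 238 237 237 232 227 227 228 230 230 194 144 143 141 140 148]
297 [ 50  58  90 120  51  51  61  86 141 182 104  40  42  47  57  74 124 220 235 234 237 236 231 228 227 228 232 231 181 139 142 150 156]
298 [ 51  57  69  40  52  67 134 192 193 190 168  56  40  46  57  94 176 237 232 233 235 236 235 230 227 227 229 233 233 165 143 142 143]
299 [ 55  62  80  52  64  85 162 182 186 186 175 101  41  44  67 132 224 235 232 232 233 236 238 234 228 227 227 229 234 226 143 137 144]
300 [ 54  59  86  86  77  95 190 179 176 179 185 177 116 106 139 194 235 233 231 231 232 233 237 238 233 228 228 228 230 229 195 150 149]
301 [ 55  62  85  86  78  94 190 185 179 172 182 194 221 238 234 230 230 230 232 232 230 232 234 237 237 232 228 227 229 231 230 190 150]
302 [ 50  60  86  85  76  92 191 188 184 174 178 187 189 215 232 226 226 228 231 233 232 231 233 235 237 236 231 228 228 228 234 233 178]
303 [ 60  54  83  84  76  59 129 188 190 184 180 185 187 198 232 229 226 227 229 231 232 231 231 233 236 238 234 229 228
[... 3540 characters left out ...]
 156 103  94 151 154 155 152 152 153 151 148 146 145 144 142 140]
[[376.7, 319.2], [379.2, 317.7], [375.6, 325.2], [378.0, 323.8], [365.4, 304.0], [370.5, 301.1], [368.2, 307.7]]
140 [146 147 147 149 150 151 152 152 152 153 153 153 153 153 152 151 143 125 104 103 117 136 154 165 193 216 228 229 229 224 219 216 215 213 213 213 215 218 220 218 216 216]
150 [224 228 232 235 234 230 216 203 181 154 132 123 123 134 145 153 152 148 137 117  96 106 124 147 174 202 219 229 230 226 222 218 215 214 214 217 221 225 225 222 217 214]
155 [230 234 232 231 229 227 224 213 200 172 149 136 129 129 139 147 150 149 146 134 112  93 107 127 160 189 207 209 214 217 220 220 216 213 212 215 219 224 226 224 219 214]
```

The held wedge is parallel to the jig, with about 3.5 mm clearance on each side. I'll lower it.

```bash
python3 -m crank '[{"travel":[0,0,-0.4],"turn":[0,0,0]},{"travel":[0,0,-0.7],"turn":[0,0,0]},{"travel":[0,0,-0.95],"turn":[0,0,0]},{"travel":[0,0,-1.1],"turn":[0,0,0]},{"travel":[0,0,-1.2],"turn":[0,0,0]},{"travel":[0,0,-1.2],"turn":[0,0,0]}]'|grep -E "pos|force"; python3 -m crank '[{"travel":[0,0,-0.04],"turn":[0,0,0]},{"travel":[0,0,-0.06],"turn":[0,0,0]},{"travel":[0,0,-0.06],"turn":[0,0,0]}]'
```

```text
tool_pos: [487.5, 67.7, -8.8]
ft_force: [-0.5, 0.8, -0.2]
finger_force: 24.4
time_s: 16.53
tool_pos: [487.9, 68.0, -9.8]
eef_rot: [0.707, 0.707, 0.0, 0.0]
ft_force: [-0.1, 0.1, -0.2]
finger_gap: 18.4
finger_force: 24.4
```

```bash
python3 -m crank '[{"travel":[0,0,0],"turn":[0,0,0]},{"travel":[0,0,0],"turn":[0,0,0]},{"travel":[0,0,0],"turn":[0,0,0]},{"travel":[0,0,0],"turn":[0,0,0]},{"travel":[0,0,0.5],"turn":[0,0,0]},{"travel":[0,0,1.3],"turn":[0,0,0]},{"travel":[0,0,1.7],"turn":[0,0,0]},{"travel":[-0.1,-1.2,1.7],"turn":[0,0,0]},{"travel":[-0.1,-2.4,1.7],"turn":[0,0,0]},{"travel":[-0.1,-3.5,1.7],"turn":[0,0,0]},{"travel":[-0.1,-3.5,1.7],"turn":[0,0,0]},{"travel":[-0.1,-3.5,1.7],"turn":[0,0,0]}]' -0.3 25 ; python3 - <<'E'
from h import *
import pickle
g=grab('scene');np.set_printoptions(linewidth=260);pickle.dump(g,open('f2.pkl','wb'))
p=cv2.cvtColor(g['pixels'],cv2.COLOR_BGR2GRAY)
print(((proj(g,[[495.4,y,40] for y in(24,60,80,100,134)]))).round(1).tolist())
for r in range(275,332,3):print(r,p[r,340:386])
E
```

```text
time_s: 17.53
tool_pos: [484.8, -38.5, 41.1]
eef_rot: [0.708, 0.706, 0.0, 0.0]
ft_force: [0.4, 0.4, 0.3]
finger_gap: 31.8
finger_force: 0.0
[[347.8, 288.4], [357.1, 301.2], [362.4, 308.4], [367.8, 315.7], [377.1, 328.5]]
275 [227 226 228 229 231 233 233 233 233 231 230 232 232 230 227 224 226 227 229 231 230 232 233 236 237 236 236 230 227 230 231 195 148 143 143 143 148 148 144 135 139 141 132 124 124 127]
278 [229 229 227 226 227 229 231 231 233 234 235 232 230 232 232 232 229 225 226 227 229 230 231 233 234 235 237 237 236 232 227 229 231 212 136 138 146 140 128 126 125 128 127 128 143 140]
281 [226 227 228 229 227 225 227 230 231 232 233 234 235 232 229 231 233 232 229 227 226 227 229 231 230 231 233 235 236 237 236 234 229 229 233 235 158 133 140 140 125  74  78 107 125 123]
284 [234 229 227 227 230 232 231 220 172 233 233 234 234 233 236 234 231 232 234 233 230 227 225 227 229 230 231 231 234 235 236 237 236 234 230 228 231 233 168 116 117 120 130 134 138 142]
287 [207 229 232 158 158 160 163 163 163 160 160 161 171 196 164 175 186 184 177 207 236 234 231 228 224 226 228 231 23
[... 2030 characters left out ...]
7 205 199 210 210 209 202 210 217 211 201 209 216 165  80  82  85  95 143 185 190 188 186 175 158 159 157 154 154 152 153 151 153]
323 [234 234 235 234 230 225 227 195 102 168 225 227 222 222 223 221 215 208 210 213 216 206 211 207 201 205 203 159 142  85  81  85  96 149 197 200 191 180 157 160 158 155 154 153 151 151]
326 [235 234 232 235 236 232 233 233 231 207 109 167 224 226 215 215 223 223 216 209 208 213 217 206 209 220 217 210 214 212 156  93  80  86  83 136 214 207 197 174 156 158 157 155 153 152]
329 [235 235 234 233 236 234 234 233 232 232 233 229 127 160 218 222 211 207 213 219 215 203 210 220 216 212 208 221 221 208 208 223 222 141  77  84  85 121 184 173 142 156 157 156 155 153]
```

The wedge stands straight in the gap. Next I'll shut the fingers, drop behind the butt and push.

```bash
python3 -m crank '[{"travel":[0,0,0],"turn":[0,0,0]},{"travel":[0,0,-0.3],"turn":[0,0,0]},{"travel":[0,0,-1],"turn":[0,0,0]},{"travel":[0,0,-1.6],"turn":[0,0,0]},{"travel":[0,0,-2.07],"turn":[0,0,0]},{"travel":[0,0.4,-2.07],"turn":[0,0,0]},{"travel":[0,0.8,-2.07],"turn":[0,0,0]},{"travel":[0,1.1,-2.07],"turn":[0,0,0]},{"travel":[0,1.3,-2.07],"turn":[0,0,0]},{"travel":[0,1.45,-2.07],"turn":[0,0,0]},{"travel":[0,1.6,-2.07],"turn":[0,0,0]},{"travel":[0,1.75,-2.07],"turn":[0,0,0]}]' -1 40|grep -E "pos|ft_force|gap"; python3 -m crank '[{"travel":[0,0.15,0],"turn":[0,0,0]},{"travel":[0,0.3,0],"turn":[0,0,0]},{"travel":[0,0.4,0],"turn":[0,0,0]},{"travel":[0,0.4,0],"turn":[0,0,0]}]'|grep -E "pos|ft_force|gap"
```

```text
tool_pos: [485.1, 15.9, -20.7]
ft_force: [0.6, -0.3, 1.1]
finger_gap: 0.5
tool_pos: [485.0, 27.8, -21.0]
ft_force: [-0.3, 0.3, 0.4]
finger_gap: 0.4
```

```bash
python3 -m crank '[{"travel":[0,0.1,0],"turn":[0,0,0]},{"travel":[0,0.2,0],"turn":[0,0,0]},{"travel":[0,0.3,0],"turn":[0,0,0]},{"travel":[0,0.3,0],"turn":[0,0,0]}]'|grep -E "pos|ft_force"; python3 -m crank '[{"travel":[0,0.06,0],"turn":[0,0,0]},{"travel":[0,0.1,0],"turn":[0,0,0]}]'|grep -E "pos|ft_force"
```

```text
tool_pos: [485.7, 36.5, -20.9]
ft_force: [1.2, -1.3, 0.3]
tool_pos: [486.1, 39.1, -20.8]
ft_force: [4.9, -8.6, 1.6]
```

```bash
python3 -m crank '[{"travel":[0,0.06,0],"turn":[0,0,0]},{"travel":[0,0.1,0],"turn":[0,0,0]}]'|grep -E "pos|ft_force"; python3 -m crank '[{"travel":[0,0.06,0],"turn":[0,0,0]},{"travel":[0,0.1,0],"turn":[0,0,0]}]'|grep -E "pos|ft_force"
```

```text
tool_pos: [486.6, 41.9, -20.7]
ft_force: [6.9, -11.1, 2.8]
tool_pos: [486.9, 44.9, -20.6]
ft_force: [7.1, -11.0, 2.5]
```

```bash
python3 -m crank '[{"travel":[0,0.06,0],"turn":[0,0,0]},{"travel":[0,0.1,0],"turn":[0,0,0]}]'|grep -E "pos|ft_force"; python3 -m crank '[{"travel":[0,0.05,0],"turn":[0,0,0]},{"travel":[0,0.07,0],"turn":[0,0,0]}]'|grep -E "pos|ft_force"
```

```text
tool_pos: [487.5, 47.7, -20.5]
ft_force: [9.0, -14.2, 0.9]
tool_pos: [488.0, 49.6, -20.5]
ft_force: [10.8, -16.1, 0.4]
```

```bash
python3 -m crank '[{"travel":[0,0.03,0],"turn":[0,0,0]},{"travel":[0,0.05,0],"turn":[0,0,0]}]'|grep -E "pos|ft_force"
```

```text
tool_pos: [488.3, 50.9, -20.4]
ft_force: [11.6, -20.1, 0.6]
```

Now ease off and press again.

```bash
python3 -m crank '[{"travel":[0,-0.15,0],"turn":[0,0,0]},{"travel":[0,-0.15,0],"turn":[0,0,0]},{"travel":[0,-0.15,0],"turn":[0,0,0]}]'|grep -E "pos|ft_force"; python3 -m crank '[{"travel":[0,0.08,0],"turn":[0,0,0]},{"travel":[0,0.14,0],"turn":[0,0,0]},{"travel":[0,0.16,0],"turn":[0,0,0]},{"travel":[0,0.17,0],"turn":[0,0,0]},{"travel":[0,0.17,0],"turn":[0,0,0]},{"travel":[0,0.17,0],"turn":[0,0,0]}]'|grep -E "pos|ft_force"
```

```text
tool_pos: [484.3, 47.6, -21.2]
ft_force: [-0.6, -0.2, 0.2]
tool_pos: [484.8, 52.7, -21.1]
ft_force: [-0.3, -0.2, -0.9]
```

```bash
python3 -m crank '[{"travel":[0,0.03,0],"turn":[0,0,0]},{"travel":[0,0.06,0],"turn":[0,0,0]}]'|grep -E "pos|ft_force"; python3 -m crank '[{"travel":[0,0.03,0],"turn":[0,0,0]},{"travel":[0,0.05,0],"turn":[0,0,0]}]'|grep -E "pos|ft_force"; python3 - <<'E'
from h import *
g=grab('scene');np.set_printoptions(linewidth=260)
p=cv2.cvtColor(g['pixels'],cv2.COLOR_BGR2GRAY)
print(((proj(g,[[x,y,40] for x in(500,495) for y in(70,100,134,178)]))).round(1).tolist())
for r in range(290,352,2):print(r,p[r,350:400])
E
```

```text
tool_pos: [484.9, 54.0, -21.0]
ft_force: [-0.1, -18.6, 0.5]
tool_pos: [485.0, 54.2, -21.0]
ft_force: [-0.8, -32.3, 2.1]
[[357.9, 305.8], [365.9, 316.8], [375.3, 329.6], [387.7, 346.6], [359.9, 304.7], [367.9, 315.6], [377.3, 328.4], [389.7, 345.3]]
290 [166 155  61  69  71  69  69  70  66  54  50  52  65 110 144 134  91  63  66  65  61  91  95 130  65  65  70  68  69  65  56  50  48  55  91 145 150 153 144 148 146 135 147 161 158 150 120 132 132 138]
292 [ 60  66  69  69  68  68  57  53  51  58 106 139  94  65  66  68  68  70  68  70  66 102 179 140  82  51  57  51  48  48  49  72 119 179 194 142 143 143 141 148 144 144 138 132 138 142 150 151 156 154]
294 [ 69  65  54  50  51  52  52  41  43  49  57  65  68  70  69  69  70  69  70  70  66  63  84 134  65  61  45  48 100 190 220 234 230 230 234 233 164 145 147 145 139 137 141 145 146 142 148 155 155 156]
296 [ 48  57  67  54  52  56  56  53  53  82 101 115  68  69  71  70  70  68  67  58  51  46 130 238 193 110 197 242 240 240 239 234 229 228 229 231 231 194 145 143 143 143 150 152 155 155 154 148 153 160]
298 [179 172 158  96  55  6
[... 4834 characters left out ...]
1 146 131  86  81 102 161 205 204 190 213 238 235 234 232 232 233 234 236 236 235]
346 [235 236 236 237 236 233 231 234 234 234 234 235 228 184 219 220 216 216 223 227 222 215 218 222 214 217 226 226 220 219 200 137 133  98  80  81 143 207 206 204 223 234 233 232 231 230 232 234 235 237]
348 [230 233 234 238 238 236 233 234 233 235 236 237 236 233 222 212 221 220 218 220 225 226 218 219 221 219 217 223 225 219 218 217 206 165 107  86  79 105 173 198 197 225 234 233 232 231 230 232 233 234]
350 [232 234 236 236 237 237 236 236 237 237 236 233 236 239 235 215 208 216 219 221 222 223 221 216 218 222 224 220 220 226 226 220 219 219 209 161  84  82 110 145 203 237 234 233 233 233 231 231 231 231]
```

It holds straight at y = 54.2 under 32 N. I'll ease off and press again a few times, holding each.

```bash
python3 -m crank '[{"travel":[0,-0.2,0],"turn":[0,0,0]},{"travel":[0,-0.2,0],"turn":[0,0,0]},{"travel":[0,-0.2,0],"turn":[0,0,0]}]'|grep -E "pos|ft_force"; python3 -m crank '[{"travel":[0,0.12,0],"turn":[0,0,0]},{"travel":[0,0.17,0],"turn":[0,0,0]},{"travel":[0,0.18,0],"turn":[0,0,0]},{"travel":[0,0.18,0],"turn":[0,0,0]},{"travel":[0,0.18,0],"turn":[0,0,0]},{"travel":[0,0.18,0],"turn":[0,0,0]},{"travel":[0,0.18,0],"turn":[0,0,0]},{"travel":[0,0.18,0],"turn":[0,0,0]}]'|grep -E "pos|ft_force"
```

```text
tool_pos: [484.8, 49.9, -21.0]
ft_force: [-0.2, -0.3, -0.5]
tool_pos: [484.9, 54.2, -21.0]
ft_force: [-0.9, -23.6, 0.9]
```

```bash
python3 -m crank '[{"travel":[0,-0.2,0],"turn":[0,0,0]},{"travel":[0,-0.2,0],"turn":[0,0,0]}]'|grep -E "pos|ft_force"; python3 -m crank '[{"travel":[0,0.14,0],"turn":[0,0,0]},{"travel":[0,0.19,0],"turn":[0,0,0]},{"travel":[0,0.21,0],"turn":[0,0,0]},{"travel":[0,0.21,0],"turn":[0,0,0]},{"travel":[0,0.21,0],"turn":[0,0,0]},{"travel":[0,0.21,0],"turn":[0,0,0]},{"travel":[0,0.21,0],"turn":[0,0,0]},{"travel":[0,0.21,0],"turn":[0,0,0]}]'|grep -E "pos|ft_force"; python3 -m crank '[{"travel":[0,-0.2,0],"turn":[0,0,0]},{"travel":[0,-0.2,0],"turn":[0,0,0]}]'|grep -E "pos|ft_force"; python3 -m crank '[{"travel":[0,0.14,0],"turn":[0,0,0]},{"travel":[0,0.19,0],"turn":[0,0,0]},{"travel":[0,0.19,0],"turn":[0,0,0]},{"travel":[0,0.19,0],"turn":[0,0,0]},{"travel":[0,0.19,0],"turn":[0,0,0]},{"travel":[0,0.19,0],"turn":[0,0,0]}]'|grep -E "pos|ft_force"
```

```text
tool_pos: [484.8, 49.2, -21.0]
ft_force: [0.1, 0.2, -0.2]
tool_pos: [484.8, 54.3, -21.0]
ft_force: [0.1, -31.1, 2.4]
tool_pos: [484.9, 49.7, -21.0]
ft_force: [-0.0, 0.1, -0.1]
tool_pos: [484.9, 54.4, -21.0]
ft_force: [-1.7, -29.3, 1.6]
```

The wedge stays put. I'll back away, lift clear and check from both cameras.

```bash
python3 -m crank '[{"travel":[0,-0.5,0],"turn":[0,0,0]},{"travel":[0,-1.5,0],"turn":[0,0,0]},{"travel":[0,-2.3,1],"turn":[0,0,0]},{"travel":[0,-3,2.2],"turn":[0,0,0]},{"travel":[0,-4.2,3],"turn":[0,0,0]},{"travel":[-1,-5.5,3.5],"turn":[0,0,0]},{"travel":[-2,-6.8,3.5],"turn":[0,0,0]},{"travel":[-2,-8,3.5],"turn":[0,0,0]},{"travel":[-2,-9,3.5],"turn":[0,0,0]},{"travel":[-2,-9,3.5],"turn":[0,0,0]},{"travel":[-2,-9,3.5],"turn":[0,0,0]}]'; python3 - <<'E'
from h import *
import pickle
g=grab('scene');t=grab('top');np.set_printoptions(linewidth=260)
F=pickle.load(open('f0.pkl','rb'))
p=cv2.cvtColor(g['pixels'],cv2.COLOR_BGR2GRAY)
for x in(589,552,517):print(x,prof(g,x,196,214,1)[1],prof(t,x,-40,-10,1)[1])
for r in range(306,350,4):print(r,p[r,350:394])
q=cv2.cvtColor(t['pixels'],cv2.COLOR_BGR2GRAY)
for y in(60,75,100,175):
    xs=np.arange(470,610);P=proj(t,np.c_[xs,np.full(len(xs),y),np.full(len(xs),21.5)]).astype(np.float32)
    print(y,cv2.remap(q,P[:,0][None],P[:,1][None],1)[0][::2])
# bystanders unchanged?
for n,a,b in(('scene',g,F['scene']),):
    d=cv2.absdiff(a['pixels'],b['pixels']).max(2);print([ (nm,int((d[s]>40).sum())) for nm,s in(('block/tape',np.s_[165:222,190:275]),('spare',np.s_[255:350,425:458]))])
E
```

```text
time_s: 24.72
tool_pos: [424.7, -215.0, 84.0]
eef_rot: [0.708, 0.706, 0.0, -0.0]
ft_force: [-0.0, 0.9, -0.7]
finger_gap: 0.5
finger_force: 0.0
589 [215 215 215 213 214 216 217 217 218 219 219 219 215 206 174 146 138 143] [198 198 198 199 199 188 176 161 143 135 135 135 135 135 136 136 142 149 155 162 167 168 168 167 166 166 165 165 165 166]
552 [235 235 236 236 237 238 237 236 236 236 237 239 242 230 207 174 152 141] [199 199 199 200 200 195 185 174 156 139 139 138 139 140 141 142 146 157 170 179 188 190 191 191 191 191 191 191 192 194]
517 [208 211 212 213 214 214 214 212 212 211 210 211 212 207 193 169 151 141] [187 187 186 186 186 187 188 189 180 167 152 134 122 124 126 127 128 132 137 141 145 148 147 147 147 147 145 144 144 145]
306 [205 201 193 159 167 171 172 168 164 163 162 161 164 161 168 172 180 186 179 173 212 237 232 229 232 233 231 229 227 229 231 229 232 234 232 231 234 232 230 229 229 228 229 234]
310 [178 202 204 198 195 147 143 150 138  83 120 179 175 173 169 167 181 178 165 177 186 187 216 229 165 162 153 129 159 158 152 148 149 149 153 154 184 233 234 233 233 232 23
[... 2129 characters left out ...]
6 185 184 179 163 176 176 173 182 176 168 173 175 172 181 176
 167 161 162 164 152 103]
100 [174 148 116 111 124 126 124  70 136 155 147 141 144 142 135 141 140 133 129 151 162 162 162 163 173 175 166 166 176 176 169 166 168 170 155 187 194 191 192 194 193 192 196 197 193 191 190 188 185 185 188 188 174 177 175 174 173 172 171 168 169 171 170 169
 166 161 157 158 159  90]
175 [197 197 195 192 190 190 192 192 193 192 192 196 200 130 128 154 164 165 161 169 173 182 181 176 175 176 175 172 173 177 173 176 175 170 179 193 195 196 198 196 197 195 195 197 197 196 197 193 188 186 190 178 173 182 175 168 179 180 177 180 176 169 171 170
 176 175 169 168 172 145]
[('block/tape', 699), ('spare', 1109)]
```

The wedge has not moved since I withdrew, and all three bars are at the stop. Handing in.

```bash
python3 -c "
from workcell import workorder
print(workorder.sign_off())"
```

```text
the job is handed in; nothing more can be done
None
```

I've handed the job in at about 25 s: all three bars are up against the end stop, and the wedge is driven in straight, held firm under about 30 N and didn't move when I let go; no verdict came back.

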